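# Ready the mass comparator: shut the draught shield, release the balance

### The job

Get the mass comparator ready to weigh: push the glass panel on top of its draught shield fully shut, keeping it flat on its rails, and then push the release lever on the front deck past its half-release click, all the way to the second stop. Push with the fingertips only: lift nothing, and leave the weights and the other things standing about where they are.

Things in the scene. Friction and masses are not known exactly. Their poses are not given: they have to be found in the camera images.
- comparator: Fixed machine. Origin on the table under the centre of its glass draught shield; x points from its front to its back, y to its left, z up. White base 60 mm high, y +-155, x -210 (front) to 85 mm; in front of x = -78 its top is the open deck. The shield: x +-78, y +-146, rails at z = 200, side guides to 208, end stops to 212 mm. The left half of its roof is a fixed pane, the right half the opening.
- panel: Loose roof panel, aluminium-framed glass, 140 (x) x 146 (y) x 5 mm, 0.4 kg, lying on the rails between the guides (2 mm play). Origin: centre of its underside; axes as the machine's. It stands open, shifted to the machine's left (+y), and slides to -y with 1 to 5 N; shut, it meets the right end stop, its centre at y = -67 mm in the machine's frame.
- panel_bar (a point): Centre of the top edge of the upright grey bar across the middle of the panel: bar 80 mm long (along the machine's x), 12 mm thick (y), standing 24 mm above the glass (bar top 29 mm above the panel's underside).
- release_lever (a joint): Lever angle, rad, about the vertical axis at lever_pivot, growing anticlockwise from above (knob moves to the machine's right). Starts near 0, clicks at 0.45 (half release), hard second stop at 1.0 (full release); a spring draws it to the nearest of the three. Leaving 0 or 0.45 takes 6 to 8 N at the knob. At value q the arm points along angle pi - 0.5 + q from the machine's x.
- lever_knob (a point): Centre of the top of the upright black cylindrical knob at the end of the lever: 18 mm dia, from 22 to 63 mm above the deck (top 123 mm above the table), 85 mm from the pivot axis.
- lever_pivot (a point): Point on the deck (60 mm above the table) on the lever's vertical pivot axis. The lever's flat arm is 11 mm wide; its top lies 18 mm above the deck.
- weight_200: Bystander, not to be moved: stainless cylinder weight with a knob top, 29 mm dia, 50 mm tall, standing on the deck left of the lever. Origin under its centre.
- dish: Bystander, not to be moved: small white ceramic dish, 48 mm dia, 14 mm tall, on the deck at the left, behind weight_200. Origin under its centre.
- weight_1k: Bystander, not to be moved: stainless weight, 48 mm dia, 86 mm tall, on the table to the right of the machine's front. Origin under its centre.
- weight_500: Bystander, not to be moved: stainless weight, 38 mm dia, 68 mm tall, on the table to the left of the machine. Origin under its centre.
- weight_case: Bystander, not to be moved: open wooden tray with compartments, 120 x 160 x 40 mm, on the table to the right. Origin under its centre.
- dust_brush: Bystander, not to be moved: wooden brush 170 mm long lying on the table to the left. Origin under its centre.
- cleaner: Bystander, not to be moved: white bottle 60 mm dia, 150 mm tall, on the table to the left, at the back. Origin under its centre.
Mind the look-alikes: they are no part of the job. Of the things like the panel, leave any that is purple; of the rest the larger one is meant.

How it is judged:
By the outcome, as a careful person would: the job done as asked, in the order asked, and still so for the second after the job is handed in, with the robot touching nothing.
It also fails if it takes over 46 s, if anything falls off the work surface, if the arm or the gripper's body presses on something with over 40 N, if the wrist force passes 120 N, or if a joint passes its speed limit or range.

### The arm

A 6-joint arm with a two-finger parallel gripper is mounted at the origin on the work surface. World frame = base frame: x ahead of the robot, y to its left, z up, the work surface at z = 0. Lengths are in m, angles in rad, forces in N, time in s.
With the tool pointing down it reaches from about 0.375 to 0.9 m from the base axis. Payload 3.1 kg.
Tool frame: the origin (TCP) lies at the very end of the fingers, on their centre line; the grasp point (between the pads) lies 19 mm behind it (manip.pinch_z is the distance from the TCP to the grasp point, in m); z points along the fingers, y is the line along which they close (so a half turn about z gives the same grasp; the last joint's range is limited). The gripper opens to 85 mm and grips with 20 to 120 N. Pads are 22 mm wide; open, the fingers measure 114 mm over their backs; the gripper's body (76 mm by 85 mm) begins 54 mm behind the grasp point. The pads swing forward as they close: fully open they stand 13 mm farther back than shut.
Start: joints at [-1.377, 0.527, 1.433, -0, 1.181, -0.178], TCP at [0.228, -0.582, 0.231] pointing down, gripper open.
Joint ranges: [-3.08, 3.08], [-0.75, 2.2], [0.22, 2.44], [-1.43, 4.57], [0, 2.65], [-2.85, 2.85]. Speed limits (rad/s): [2.79, 2.79, 3.14, 3.14, 3.14, 3.14].

### API

Orientations are given as a unit quaternion [x, y, z, w].
In Python, from station import manip gives the robot as it stands.
- The arm moves only by the tool servo_tool, never from a script. Its argument "commands" is one flat list of numbers, 7 for each row, row after row: the shift along the tool's x, y, z each as a share of 500 mm, from -1 to 1, then the turn, a rotation vector about the tool's x, y, z each as a share of 360 degrees, from -1 to 1, then the opening, from -1 (shut) to 1 (fully open). In form: [dx, dy, dz, rx, ry, rz, claw, dx, dy, dz, rx, ry, rz, claw, ...]. A call has 1 to 12 rows; each row shifts and turns the commanded pose from where the row before left it, along the tool's axes as they then stand; what a row does not reach is not made up. A row lasts 1/12 s, in which the tool goes at most 41.7 mm and 7.16 degrees, less where a joint would pass 70% of its speed; a pose out of reach is approached as far as the arm can. A call with a number of a shift or a turn outside -1 to 1 is refused whole. A call with a gripper value outside its range is refused whole. The fingers move at their own pace and stop on an object; "force" is the grip in N (left out, the last holds). Time passes only in rows, so rows that do not move let the fingers close. It gives the time, the measured TCP pose, the force, the opening and the grip force at its end, in the units of the state.
- manip.sense(): the state, without advancing time (a new reading comes with each control period).
- manip.snapshot(name): name is "side" or "top"; returns a dict with "img" (400x640x3 uint8, red, green, blue), "mtx" (3x3 intrinsics, pixels), "world_to_cam" (4x4, takes a point from world to camera coordinates). Camera axes: x right, y up, looking along -z (the intrinsics and any distortion apply to the point x, -y, -z); pixel columns grow to the right and rows downward; lengths in m; the calibration is good to about 2 mm. A picture is of the moment at which its call begins. There is no depth.
- manip.sign_off(): hands the job in; it is judged then, once.
Trained networks look in a picture, given as the dict that the camera call returned (one of the last four; its "shot" number tells which), for a name from the list of things; names that differ only in an ending like _2 or _b are one class to them, and where a whole thing is asked for, a point or a joint stands for the part that bears it (a point fixed in the world has none). Each returns a list of dicts, best first, with "conf" (0 to 1); they miss things now and then, are a little off and sometimes report something else, mostly with a low value. They report only what shows in the picture. A call takes as long as a camera call. They do not tell look-alikes from the thing itself.
- manip.look_for(picture, query): "box" ([left, top, width, height] in pixels, round what is visible of it).
- manip.silhouettes(picture, query): "pixels" (400x640 bool, what is visible of it) and "box" ([left, top, width, height] in pixels, round what is visible of it).
The state is a dict: "t": time; "q": joint angles; "qd": joint speeds; "tau": joint torques, N m; "tcp_pos": TCP position; "tool_rot": TCP orientation; "force": force on the tool from outside, world axes, zero at the start; "ft_torque": the same for the moment, N m; "finger_gap": opening from 0.0 (shut) to 1.0 (fully open); "gripper_force": force on a finger pad.
Only numpy, scipy, OpenCV 4.12 (cv2) and the standard library are available. Lean on these libraries where they do the work, as an engineer would, in place of code of your own. Each camera call takes 0.05 s, during which the arm holds its last target. There are 200 camera calls.

## Working session

There is one attempt and no reset: what is moved stays moved. The work goes in short steps, Python scripts to look and compute and a tool call to move; the robot and the scene stay as the last step left them, time stands still between calls to the robot, and variables do not carry over. Pictures are saved under pics/ and viewed, at most 10 in all, crops included, and the job is handed in when it is done.

Besides the shell and the picture viewer there is one more tool, called after "Emit:" as name(argument=value, ...) on one line, values as JSON. servo_tool: Moves the arm, as the interface text tells. Its arguments: {"type":"object","properties":{"commands":{"type":"array"},"force":{"type":"number"}},"required":["commands"]}

```bash
mkdir -p pics
cat > h.py <<'E'
import numpy as np, cv2
from station import manip
def proj(s,P):
    P=np.atleast_2d(P); M=s["world_to_cam"]; c=P@M[:3,:3].T+M[:3,3]
    c=c*[1,-1,-1]; u=c@np.array(s["mtx"]).T; return u[:,:2]/u[:,2:]
def ray(s,px,z):
    M=s["world_to_cam"];R=M[:3,:3];o=-R.T@M[:3,3]
    d=R.T@(np.linalg.inv(s["mtx"])@[px[0],px[1],1]*[1,-1,-1]); return o+d*(z-o[2])/d[2]
E
python3 - <<'E'
from h import *
ims=[]
for n in("side","top"):
    s=manip.snapshot(n); cv2.imwrite(f"pics/{n}0.png",s["img"][:,:,::-1]); print(n,[k for k in s])
    M=s["world_to_cam"]; print("campos",-M[:3,:3].T@M[:3,3])
    for q in["comparator","panel","panel_bar","lever_knob","release_lever","weight_200","dish","weight_1k","weight_500","weight_case","dust_brush","cleaner"]:
        print(q,[(np.round(d["box"]).astype(int).tolist(),round(d["conf"],2)) for d in manip.look_for(s,q)[:3]])
print(manip.sense())
E
```

```text
side ['img', 'mtx', 'world_to_cam', 'shot']
campos [0.28455619 0.57299799 0.85041321]
comparator [([226, 104, 158, 166], 0.84), ([326, 224, 11, 19], 0.39)]
panel [([402, 170, 43, 35], 0.89), ([238, 129, 82, 56], 0.71), ([292, 351, 99, 46], 0.64)]
panel_bar [([292, 351, 99, 48], 0.98), ([401, 173, 42, 31], 0.96), ([239, 126, 81, 65], 0.9)]
lever_knob [([329, 175, 30, 22], 0.76)]
release_lever [([227, 101, 157, 167], 0.63), ([327, 173, 28, 26], 0.61)]
weight_200 [([239, 246, 19, 29], 0.74), ([197, 233, 37, 47], 0.71), ([326, 225, 11, 19], 0.6)]
dish [([300, 218, 19, 17], 0.65), ([329, 175, 30, 21], 0.61)]
weight_1k [([370, 138, 15, 30], 0.65)]
weight_500 [([239, 246, 19, 29], 0.74), ([197, 233, 37, 47], 0.71), ([326, 225, 11, 19], 0.6)]
weight_case [([340, 119, 12, 22], 0.48)]
dust_brush [([269, 295, 70, 29], 0.87)]
cleaner [([198, 229, 35, 51], 0.56)]
top ['img', 'mtx', 'world_to_cam', 'shot']
campos [0.3661698  0.04562783 0.96141046]
comparator [([292, 100, 138, 141], 0.63)]
panel [([304, 106, 74, 63], 0.76), ([410, 266, 43, 45], 0.73)]
panel_bar [([306, 105, 73, 69], 0.84), ([154, 2
[... 541 characters left out ...]
: 1.3, 'q': array([-1.37649898e+00,  5.27472253e-01,  1.43272105e+00, -3.88857866e-05,
        1.18139057e+00, -1.78501060e-01]), 'qd': array([-2.94094257e-05, -1.11891695e-03, -6.91790892e-04,  1.38003641e-04,
        7.85022257e-04,  3.65011602e-04]), 'tau': array([ 1.01974877e-05, -4.42320228e+01, -1.78417432e+01, -2.01214420e-04,
        8.83515513e-04, -1.33229099e-05]), 'tcp_pos': array([ 0.22764984, -0.58203138,  0.23132075]), 'tool_rot': array([ 9.82676542e-01,  1.85328935e-01, -1.79520981e-05,  4.53171809e-06]), 'force': array([ 0.39138815, -1.32506772, -0.08341012]), 'ft_torque': array([-0.02484452,  0.03600576,  0.00978264]), 'gripper_force': 0.0, 'finger_gap': 0.9990983347580148}
```

View pics/side0.png

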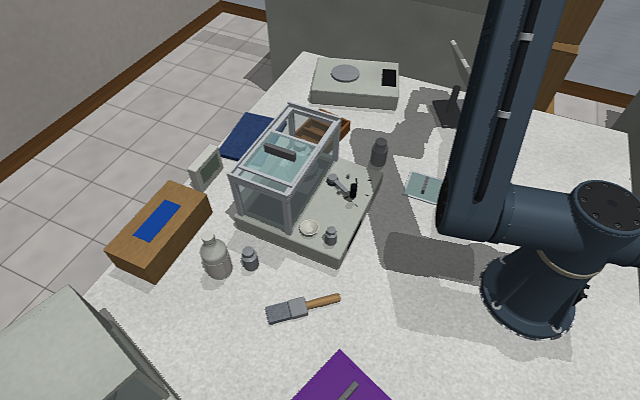

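View pics/top0.png

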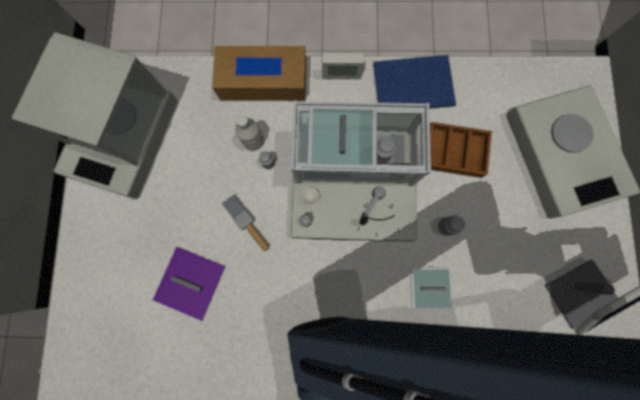

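Panel candidates in the top view are the teal one on the machine (341,137), a small teal one on the table (432,288) and a purple one (188,283). I choose the one on the machine because it is the larger non-purple panel. Next I check it in close crops.

Run:
```python
from h import *
t=cv2.imread("pics/top0.png")[90:250,280:440]; s=cv2.imread("pics/side0.png")[95:275,220:390]
cv2.imwrite("pics/ct.png",cv2.resize(t,None,fx=3.7,fy=3.7,interpolation=cv2.INTER_CUBIC))
cv2.imwrite("pics/cs.png",cv2.resize(s,None,fx=3.3,fy=3.3,interpolation=cv2.INTER_CUBIC))
```

```text
(no output)
```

View pics/ct.png

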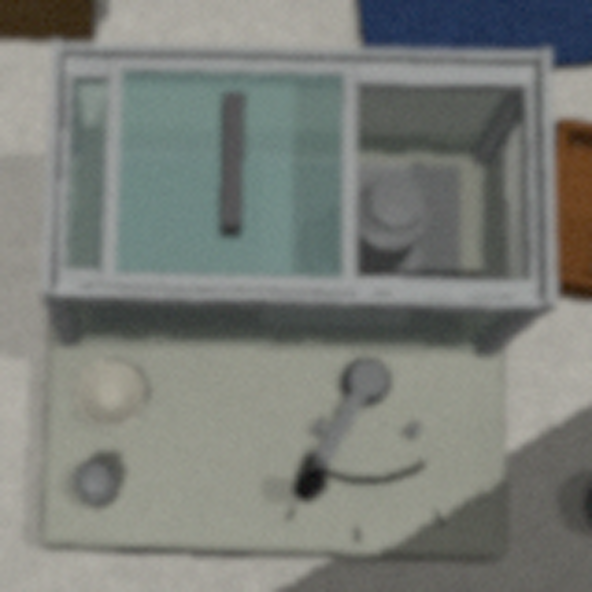

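View pics/cs.png

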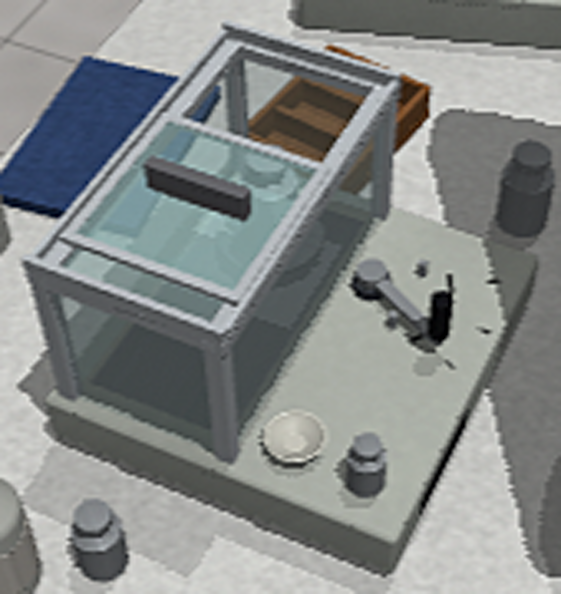

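The crops confirm the choice: the teal panel with its bar lies on the rails, bar at crop (232,165) in the top view. The knob is at crop (312,475), the pivot at (367,380), and the right end of the shield is open. Next I fit the machine's pose.

```bash
cat > fit.py <<'E'
from h import *
from scipy.optimize import least_squares
T=lambda u,v:(280+(u+.5)/3.7-.5,90+(v+.5)/3.7-.5); S=lambda u,v:(220+(u+.5)/3.3-.5,95+(v+.5)/3.3-.5)
s=manip.snapshot("side");t=manip.snapshot("top")
obs=[(t,T(42,545),(-210,155,60)),(t,T(503,557),(-210,-155,60)),(t,T(60,45),(78,146,210)),(t,T(550,48),(78,-146,210)),(t,T(48,303),(-78,146,210)),(t,T(553,303),(-78,-146,210)),
(s,S(390,573),(-210,155,0)),(s,S(398,540),(-210,155,60)),(s,S(537,258),(-210,-155,60)),(s,S(227,28),(78,-146,210)),(s,S(398,80),(-78,-146,210)),(s,S(222,330),(-78,146,210)),(s,S(28,262),(78,146,210))]
def W(p,m): 
    c,n=np.cos(p[2]),np.sin(p[2]); m=np.array(m)/1000; return np.array([p[0]+c*m[0]-n*m[1],p[1]+n*m[0]+c*m[1],m[2]])
r=least_squares(lambda p:np.concatenate([proj(a,W(p,m))[0]-u for a,u,m in obs]),[.6,0,0],loss="soft_l1")
p=r.x;print("machine",p,"\n",np.round(r.fun.reshape(-1,2),1))
def tri(a,b,x0): return least_squares(lambda P:np.r_[proj(t,P)[0]-a,proj(s,P)[0]-b],x0)
def loc(P): d=P-[p[0],p[1],0];c,n=np.cos(p[2]),np.sin(p[2]);return np.array([c*d[0]+n*d[1],-n*d[0]+c*d[1],d[2]])*1000
for nm,a,b in[("bar",T(234,160),S(197,178)),("knobtop",T(319,466),S(442,293)),("pivot cap",T(367,380),S(371,272))]:
    q=tri(a,b,[.5,0,.2]); print(nm,q.x,loc(q.x),q.cost)
zz=dict(bar=((234,160),229),knob=((319,464),123),pivot=((367,378),83),w200=((97,475),110),dish=((112,388),74))
for k,(a,z) in zz.items(): P=ray(t,T(*a),z/1000);print(k,P,loc(P))
E
python3 fit.py
```

```text
machine [ 0.63562881 -0.03193658 -0.01359071] 
 [[-0.6 -0.1]
 [ 2.1  0. ]
 [-2.2 -2.1]
 [ 0.3 -0.6]
 [-1.7 -2.3]
 [ 1.3  0.7]
 [ 1.3  3.1]
 [ 0.   0.6]
 [ 1.5 -1.6]
 [-0.6 -2.3]
 [ 1.5 -1.8]
 [ 1.4  1.9]
 [-1.7 -0.5]]
bar [0.63598344 0.00679323 0.22552431] [-1.71756942e-01  3.87310562e+01  2.25524311e+02] 0.25400465762074154
knobtop [ 0.47149055 -0.05211502  0.12303062] [-163.84886723  -22.40725883  123.03061725] 1.5247761016912589
pivot cap [ 0.53894058 -0.08888973  0.0774614 ] [-95.90529183 -58.26190904  77.46139999] 0.3506072697484607
bar [0.63368741 0.00676827 0.229     ] [ -2.4672322   38.67488634 229.        ]
knob [ 0.47542492 -0.05171874  0.123     ] [-159.92024911  -21.95755321  123.        ]
pivot [ 0.53782516 -0.08828281  0.083     ] [-97.0288508 -57.6702112  83.       ]
w200 [0.46852386 0.08643407 0.11      ] [-168.69821404  116.08870972  110.        ]
dish [0.53110072 0.07926323 0.074     ] [-106.02967863  109.76897429   74.        ]
```

Emit:
servo_tool(commands=[0,0,-0.016,0,0,-0.0188,-1,0,0,-0.016,0,0,-0.0188,-1,0,0,-0.016,0,0,-0.0188,-1,0,0,-0.016,0,0,-0.0188,-1,0,0,-0.016,0,0,-0.0188,-1,0,0,-0.016,0,0,-0.0188,-1,0,0,-0.016,0,0,-0.0188,-1,0,0,-0.016,0,0,-0.0188,-1,0,0,-0.016,0,0,-0.0188,-1,0,0,-0.016,0,0,-0.0188,-1,0,0,0,0,0,0,-1], force=40)

```text
t: 2.32
tcp_pos: [0.2279, -0.583, 0.3132]
tool_rot: [0.712, 0.702, -0.001, 0.002]
force: [0.4, -0.9, -0.1]
finger_gap: 0.001
gripper_force: 0.0
```

Emit:
servo_tool(commands=[0.066,0.042,0,0,0,0,-1,0.066,0.042,0,0,0,0,-1,0.066,0.042,0,0,0,0,-1,0.066,0.042,0,0,0,0,-1,0.066,0.042,0,0,0,0,-1,0.066,0.042,0,0,0,0,-1,0.066,0.042,0,0,0,0,-1,0.066,0.042,0,0,0,0,-1,0.066,0.042,0,0,0,0,-1])

```text
t: 3.07
tcp_pos: [0.4222, -0.2864, 0.3111]
tool_rot: [0.714, 0.7, 0.0, -0.0]
force: [0.1, 0.0, 0.1]
finger_gap: -0.002
gripper_force: 0.0
```

Emit:
servo_tool(commands=[0.066,0.042,0,0,0,0,-1,0.066,0.042,0,0,0,0,-1,0.066,0.042,0,0,0,0,-1,0.066,0.042,0,0,0,0,-1,0.066,0.042,0,0,0,0,-1,0.066,0.042,0,0,0,0,-1,0.066,0.042,0,0,0,0,-1,0.066,0.042,0,0,0,0,-1,0.066,0.042,0,0,0,0,-1,0,0,0,0,0,0,-1,0,0,0,0,0,0,-1])

```text
t: 3.98
tcp_pos: [0.6159, 0.0075, 0.3104]
tool_rot: [0.713, 0.702, -0.0, -0.0]
force: [-1.0, -1.2, 0.1]
finger_gap: 0.0
gripper_force: 0.0
```

Emit:
servo_tool(commands=[0.045,0.02,0,0,0,0,-1,0.045,0.02,0,0,0,0,-1,0,0,0.04,0,0,0,-1,0,0,0.04,0,0,0,-1,0,0,0.03,0,0,0,-1,0,0,0,0,0,0,-1,0,0,0,0,0,0,-1])

```text
t: 4.57
tcp_pos: [0.6353, 0.0489, 0.2555]
tool_rot: [0.714, 0.7, -0.001, -0.001]
force: [-0.5, -0.4, 0.1]
finger_gap: 0.001
gripper_force: 0.0
```

Run:
```python
from h import *
print(manip.sense()["tcp_pos"])
a=manip.snapshot("side")["img"][70:270,190:400,::-1];b=manip.snapshot("top")["img"][90:250,270:440,::-1]
f=lambda i,w:cv2.resize(i,(400,500*0+int(i.shape[0]*400/i.shape[1])),interpolation=cv2.INTER_CUBIC)
a,b=f(a,0),f(b,0);h=max(len(a),len(b));P=lambda i:np.pad(i,((0,h-len(i)),(0,0),(0,0)))
cv2.imwrite("pics/c1.png",np.hstack([P(a),P(b)]))
```

```text
[0.63527773 0.04891984 0.25546162]
```

View pics/c1.png

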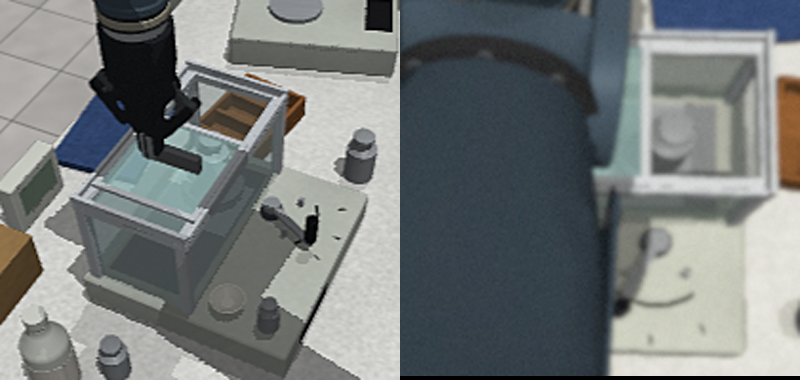

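Run:
```python
from h import *
s=manip.snapshot("side")
for n,P in dict(tcp=[.6353,.0489,.2555],barc=[.6355,.0068,.229],barend=[.5955,.0068,.229],barback=[.6755,.0068,.229],push=[.6353,.0489,.211]).items():
    u=proj(s,P)[0]; print(n,u,(u-[190,70])*1.905)
```

```text
tcp [270.07123977 150.94358945] [152.53571175 154.19753789]
barc [279.91567701 147.73390176] [171.2893647  148.08308286]
barend [295.50165506 152.81166387] [200.98065289 157.75621967]
barback [264.66691033 142.76599989] [142.24046418 138.61922979]
push [271.89272776 165.20983427] [156.00564638 181.37473428]
```

Emit:
servo_tool(commands=[0,0,0.02,0,0,0,-1,0,0,0.02,0,0,0,-1,0,0,0.02,0,0,0,-1,0,0,0.01,0,0,0,-1,0,0,0.006,0,0,0,-1,0,0,0.006,0,0,0,-1,0,0,0,0,0,0,-1,0,0,0,0,0,0,-1])

```text
t: 5.38
tcp_pos: [0.6364, 0.0502, 0.2153]
tool_rot: [0.713, 0.701, 0.0, 0.0]
force: [-0.4, 0.1, 1.1]
finger_gap: 0.001
gripper_force: 0.0
```

```bash
python3 -c "
from h import *
s=manip.sense();print(s['tcp_pos'],s['force'])"
```

```text
[0.63643094 0.05023997 0.21526204] [-0.44959968  0.13461348  1.10855254]
```

Emit:
servo_tool(commands=[-0.016,0,0,0,0,0,-1,-0.016,0,0,0,0,0,-1,-0.01,0,0,0,0,0,-1,-0.01,0,0,0,0,0,-1,-0.01,0,0,0,0,0,-1,-0.01,0,0,0,0,0,-1,-0.01,0,0,0,0,0,-1,-0.01,0,0,0,0,0,-1,-0.01,0,0,0,0,0,-1,-0.01,0,0,0,0,0,-1,-0.01,0,0,0,0,0,-1,-0.01,0,0,0,0,0,-1])

```text
t: 6.38
tcp_pos: [0.6354, -0.0158, 0.2157]
tool_rot: [0.713, 0.701, 0.0, -0.0]
force: [0.4, 4.5, 4.2]
finger_gap: 0.002
gripper_force: 2.6
```

Emit:
servo_tool(commands=[-0.01,0,0,0,0,0,-1,-0.01,0,0,0,0,0,-1,-0.01,0,0,0,0,0,-1,-0.01,0,0,0,0,0,-1])

```text
t: 6.72
tcp_pos: [0.635, -0.0358, 0.2156]
tool_rot: [0.713, 0.701, 0.0, -0.0]
force: [-1.1, 4.4, 3.7]
finger_gap: 0.001
gripper_force: 2.6
```

Run:
```python
from h import *
a=manip.snapshot("side");a=a["img"][95:215,220:360,::-1]
cv2.imwrite("pics/c2.png",cv2.resize(a,None,fx=5,fy=5,interpolation=cv2.INTER_CUBIC))
s=manip.sense();print(s['tcp_pos'],s['force'],s["ft_torque"])
```

```text
[ 0.63497746 -0.03697419  0.21563524] [0.7717934  3.01385106 3.69509357] [0.56192688 0.0374388  0.01459405]
```

View pics/c2.png

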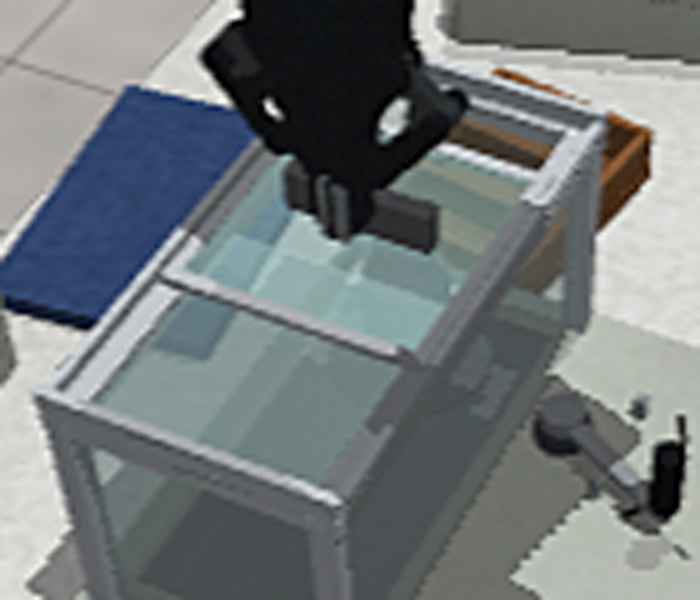

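The panel has slid flat, the bar (370,225) is centred on the fingers, and its right end (470,180) is nearing the right stop. I lift slightly to unload z and carry on.

Emit:
servo_tool(commands=[-0.006,0,-0.004,0,0,0,-1,-0.006,0,0,0,0,0,-1,-0.008,0,0,0,0,0,-1,-0.008,0,0,0,0,0,-1,-0.008,0,0,0,0,0,-1,-0.008,0,0,0,0,0,-1,-0.008,0,0,0,0,0,-1])

```text
t: 7.35
tcp_pos: [0.6342, -0.0624, 0.217]
tool_rot: [0.713, 0.701, -0.0, -0.0]
force: [0.3, 2.6, -1.2]
finger_gap: 0.001
gripper_force: 1.0
```

Emit:
servo_tool(commands=[-0.008,0,0,0,0,0,-1,-0.006,0,0,0,0,0,-1,-0.004,0,0,0,0,0,-1])

```text
t: 7.6
tcp_pos: [0.6341, -0.0715, 0.2171]
tool_rot: [0.713, 0.701, -0.0, -0.0]
force: [0.2, 1.7, -0.6]
finger_gap: -0.004
gripper_force: 0.8
```

Expected end is around y = -0.082.

Emit:
servo_tool(commands=[-0.004,0,0,0,0,0,-1,-0.004,0,0,0,0,0,-1,-0.004,0,0,0,0,0,-1])

```text
t: 7.85
tcp_pos: [0.6341, -0.0769, 0.2173]
tool_rot: [0.713, 0.701, -0.0, -0.0]
force: [-0.7, 1.4, -1.2]
finger_gap: 0.001
gripper_force: 0.8
```

Emit:
servo_tool(commands=[-0.003,0,0,0,0,0,-1,-0.003,0,0,0,0,0,-1])

```text
t: 8.02
tcp_pos: [0.6341, -0.0799, 0.2173]
tool_rot: [0.713, 0.701, -0.0, 0.0]
force: [-0.1, 2.0, -1.3]
finger_gap: -0.002
gripper_force: 0.8
```

Emit:
servo_tool(commands=[-0.003,0,0,0,0,0,-1,-0.003,0,0,0,0,0,-1])

```text
t: 8.18
tcp_pos: [0.6341, -0.0811, 0.2173]
tool_rot: [0.713, 0.701, 0.001, -0.001]
force: [0.1, 9.1, 0.4]
finger_gap: -0.0
gripper_force: 4.3
```

Emit:
servo_tool(commands=[-0.003,0,0,0,0,0,-1,0,0,0,0,0,0,-1])

```text
t: 8.35
tcp_pos: [0.6341, -0.0811, 0.2174]
tool_rot: [0.713, 0.701, 0.002, -0.002]
force: [1.2, 8.7, -0.1]
finger_gap: -0.0
gripper_force: 4.5
```

The panel meets the end stop firmly, where expected. I back off, lift and move to above-left of the knob.

Emit:
servo_tool(commands=[0.012,0,0,0,0,0,-1,0.03,0,0,0,0,0,-1,0,0,-0.06,0,0,0,-1,0,0,-0.07,0,0,0,-1,0.02,-0.068,0,0,0,0,-1,0.02,-0.068,0,0,0,0,-1,0.02,-0.068,0,0,0,0,-1,0.02,-0.068,0,0,0,0,-1,0.02,-0.068,0,0,0,0,-1,0,0,0,0,0,0,-1,0,0,0,0,0,0,-1])

```text
t: 9.27
tcp_pos: [0.4636, -0.0096, 0.2829]
tool_rot: [0.713, 0.702, -0.0, 0.001]
force: [1.5, 0.2, 0.3]
finger_gap: -0.002
gripper_force: 0.0
```

Emit:
servo_tool(commands=[0,0,0.06,0,0,0,-1,0,0,0.06,0,0,0,-1,0,0,0.06,0,0,0,-1,0,0,0.06,0,0,0,-1,0,0,0,0,0,0,-1,0,0,0,0,0,0,-1])

```text
t: 9.77
tcp_pos: [0.466, -0.0107, 0.1615]
tool_rot: [0.713, 0.701, -0.001, -0.001]
force: [0.2, -0.4, 0.6]
finger_gap: -0.002
gripper_force: 0.0
```

Run:
```python
from h import *
S=manip.snapshot("side");a=S["img"][95:275,220:400,::-1]
for q in("panel","lever_knob"):print(q,[(np.round(d["box"]).tolist(),round(d["conf"],2)) for d in manip.look_for(S,q)])
cv2.imwrite("pics/c3.png",cv2.resize(a,None,fx=3.3,fy=3.3,interpolation=cv2.INTER_CUBIC))
s=manip.sense();p=s['tcp_pos'];print(p,s['force'],(proj(S,p)[0]-[220,95])*3.3)
for P in([.469,-.050,.123],[.469,-.05,.082],[.543,-.092,.083]):print((proj(S,P)[0]-[220,95])*3.3)
```

```text
panel [([402.0, 171.0, 42.0, 34.0], 0.84), ([262.0, 107.0, 73.0, 48.0], 0.78), ([292.0, 354.0, 99.0, 43.0], 0.74)]
lever_knob [([330.0, 177.0, 28.0, 21.0], 0.73)]
[ 0.46741366 -0.01097812  0.1639803 ] [-0.14884831 -0.72993425  0.07674718] [425.29225105 293.61361724]
[438.80488945 293.70993812]
[434.98345021 328.56122823]
[368.92936453 262.70923328]
```

View pics/c3.png

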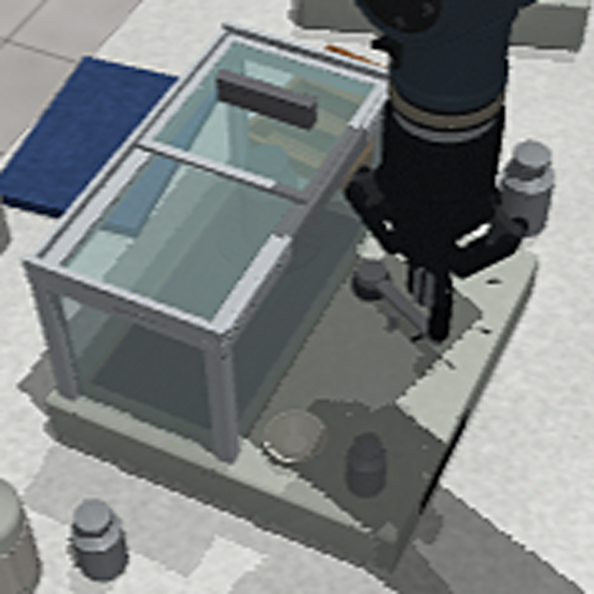

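The panel is shut flat: its edge bar is at the middle and the dark bar at (265,98). The fingertips at (425,294) are just left of the knob at (440,305). I descend and push.

Emit:
servo_tool(commands=[0.006,-0.006,0.04,0,0,0,-1,0,0,0.04,0,0,0,-1,0,0,0.03,0,0,0,-1,0,0,0.03,0,0,0,-1,0,0,0,0,0,0,-1,0,0,0,0,0,0,-1])

```text
t: 10.42
tcp_pos: [0.4634, -0.0076, 0.0933]
tool_rot: [0.713, 0.701, 0.0, 0.001]
force: [-0.8, -0.0, 0.1]
finger_gap: -0.0
gripper_force: 0.0
```

Emit:
servo_tool(commands=[-0.01,0,0,0,0,0,-1,-0.01,0,0,0,0,0,-1,-0.01,0,0,0,0,0,-1,-0.01,0,0,0,0,0,-1,-0.01,0,0,0,0,0,-1,-0.01,0,0,0,0,0,-1])

```text
t: 10.92
tcp_pos: [0.4586, -0.0359, 0.0924]
tool_rot: [0.714, 0.701, -0.001, -0.004]
force: [-4.4, 7.1, 2.1]
finger_gap: -0.005
gripper_force: 3.3
```

Emit:
servo_tool(commands=[-0.01,0,0,0,0,0,-1,-0.01,0,0,0,0,0,-1,-0.01,0,0,0,0,0,-1,-0.01,0,0,0,0,0,-1])

```text
t: 11.25
tcp_pos: [0.4623, -0.0585, 0.0926]
tool_rot: [0.713, 0.701, 0.0, 0.001]
force: [0.5, 0.0, -0.4]
finger_gap: -0.003
gripper_force: 0.0
```

Emit:
servo_tool(commands=[-0.01,0,0,0,0,0,-1,-0.01,0,0,0,0,0,-1,-0.01,0,0,0,0,0,-1,-0.01,0,0,0,0,0,-1])

```text
t: 11.58
tcp_pos: [0.461, -0.0769, 0.0925]
tool_rot: [0.713, 0.701, 0.001, -0.001]
force: [0.4, 4.7, 2.9]
finger_gap: -0.004
gripper_force: 2.2
```

Emit:
servo_tool(commands=[-0.01,0,0,0,0,0,-1,-0.01,0,0,0,0,0,-1,-0.01,0,0,0,0,0,-1])

```text
t: 11.83
tcp_pos: [0.4615, -0.0934, 0.0924]
tool_rot: [0.713, 0.701, 0.0, 0.001]
force: [1.6, -0.2, 0.9]
finger_gap: 0.001
gripper_force: 0.0
```

Emit:
servo_tool(commands=[-0.01,0,0,0,0,0,-1,-0.006,0,0,0,0,0,-1])

```text
t: 12.0
tcp_pos: [0.4611, -0.1016, 0.0923]
tool_rot: [0.713, 0.701, -0.0, 0.0]
force: [-0.6, -0.7, -0.4]
finger_gap: -0.001
gripper_force: 0.0
```

Emit:
servo_tool(commands=[-0.006,0,0,0,0,0,-1,-0.006,0,0,0,0,0,-1,-0.004,0,0,0,0,0,-1])

```text
t: 12.25
tcp_pos: [0.4606, -0.1088, 0.0922]
tool_rot: [0.713, 0.701, -0.0, 0.0]
force: [1.1, 0.1, -0.2]
finger_gap: -0.0
gripper_force: 0.0
```

Emit:
servo_tool(commands=[-0.004,0,0,0,0,0,-1,-0.003,0,0,0,0,0,-1])

```text
t: 12.42
tcp_pos: [0.4605, -0.1093, 0.0922]
tool_rot: [0.714, 0.7, 0.002, -0.002]
force: [6.2, 16.7, 0.7]
finger_gap: -0.002
gripper_force: 8.2
```

Hard stop reached at y = -0.109 with 16.7 N, as expected. I back off, lift and check.

Emit:
servo_tool(commands=[0.02,0,0,0,0,0,-1,0.03,0,0,0,0,0,-1,0,0,-0.06,0,0,0,-1,0,0,-0.08,0,0,0,-1,0,0,-0.08,0,0,0,-1,0,0,-0.08,0,0,0,-1,0,0,0,0,0,0,-1,0,0,0,0,0,0,-1])

```text
t: 13.08
tcp_pos: [0.4624, -0.0873, 0.2448]
tool_rot: [0.713, 0.701, 0.001, 0.003]
force: [-0.8, -0.1, 0.1]
finger_gap: 0.001
gripper_force: 0.0
```

Run:
```python
from h import *
S=manip.snapshot("side");a=S["img"][95:275,200:400,::-1]
cv2.imwrite("pics/c4.png",cv2.resize(a,None,fx=3.3,fy=3.3,interpolation=cv2.INTER_CUBIC))
s=manip.sense();print(s['tcp_pos'],s['force'])
for y in(-.131,-.087):print((proj(S,[.468 if y<-.1 else .458,y,.123])[0]-[200,95])*3.3)
```

```text
[ 0.46093837 -0.08673977  0.2429448 ] [-0.25296559  0.30383095 -0.8850838 ]
[542.93882164 224.30145373]
[535.48964546 265.38393897]
```

View pics/c4.png

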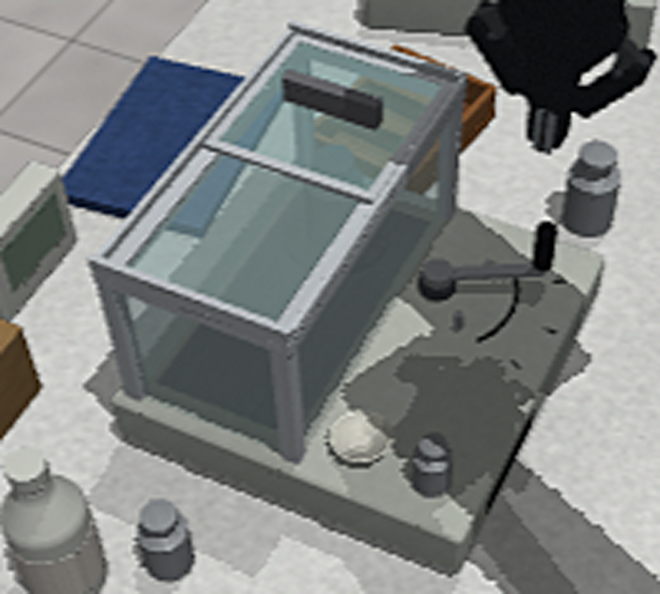

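The picture shows the panel shut and flat, and the knob top at (543,227), which matches the full-release prediction of (543,224). The weights and dish are undisturbed, and the gripper touches nothing.

```bash
python3 -c "
from station import manip
print(manip.sign_off())"
```

```text
the job is handed in; nothing more can be done
None
```

I pushed the roof panel flat against its right end stop, then the release lever past its half-release click to the hard second stop; the weights and other items were not touched, and the job was handed in at about 13 s.

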